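# Space the counter joint and hold the stone tile flush

## Robot

A 6-joint arm with a two-finger parallel gripper is mounted at the origin on the work surface. World frame = base frame: x ahead of the robot, y to its left, z up, the work surface at z = 0. Lengths are in m, angles in degrees, forces in N, time in s.
With the tool pointing down it reaches from about 0.35 to 0.875 m from the base axis. Payload 4.2 kg.
Tool frame: the origin (TCP) lies on the front face of the gripper's body, between the roots of the fingers; the fingertips stand finger_overhang ahead of it and the grasp point (between the pads) lies 51 mm ahead of it (finger_overhang is the distance from the TCP to the fingertips, in m); z points along the fingers, y is the line along which they close (so a half turn about z gives the same grasp; the last joint's range is limited). The gripper opens to 87 mm and grips with 3 to 60 N. Pads are 19 mm wide; open, the fingers measure 117 mm over their backs; the gripper's body (75 mm by 190 mm) begins 51 mm behind the grasp point.
Start: joints at [-59.782, 22.042, 0.453, 0, -68.411, -14.817], TCP at [0.166, -0.603, 0.292] pointing down, gripper open.
Joint ranges: [-179.83, 179.83], [-69.29, 118.12], [-61.27, 80.66], [-181.25, 117.63], [-171.15, -9.14], [-177.46, 177.46]. Speed limits (degrees/s): [159.86, 159.86, 180, 180, 180, 180].

## Interface

Orientations are given as a 3x3 rotation matrix whose columns are the frame's x, y, z axes.
In Python, from station import sense, capture, camera_model, finish_job, finger_overhang gives the robot as it stands. The module is installed in compiled form; this text tells all that it offers.
- The arm moves only by the tool jog_arm, never from a script. Its argument "rows" is a list that holds one entry, the list of rows, each a list of 4 numbers: the shift along the tool's x, y, z in m, then the turn about the tool's z in rad. A call has 1 to 20 rows; each row shifts and turns the commanded pose from where the row before left it, along the tool's axes as they then stand; what a row does not reach is not made up. A row lasts 1/8 s, in which the tool goes at most 62.5 mm and 10.7 degrees, less where a joint would pass 70% of its speed; a pose out of reach is approached as far as the arm can. A call is refused whole if a number of a shift passes 0.0625 or a number of a turn 0.188, either way. A call with a gripper value outside its range is refused whole. "claw" is the opening, from 0 (shut) to 1 (fully open), set as the call begins (left out, the last holds). The fingers move at their own pace and stop on an object; the grip force is fixed at half the most. Time passes only in rows, so rows that do not move let the fingers close. It gives the time, the measured TCP pose, the force, the opening and the grip force at its end, in the units of the state.
- sense(): the state, without advancing time (a new reading comes with each control period).
- capture(name): name is "side" or "top"; returns the picture (480x640x3 uint8, red, green, blue); there is no depth.
- camera_model(name): a dict with "fovy" (degrees; the focal length in pixels is half the picture's height over the tangent of half this angle, whatever the lens; pixels are square), "cx", "cy" (the principal point, pixels), "eye" and "rotation" of the camera in the world. Camera axes: x right, y down, z forward; pixel columns grow to the right and rows downward; lengths in m; the calibration is good to about 2 mm. A picture is of the moment at which its call begins. camera_model takes no time and is no camera call.
- finish_job(): hands the job in; it is judged then, once.
The state is a dict: "time_s": time; "joints": joint angles; "joint_velocities": joint speeds; "effort": joint torques, N m; "tcp_pos": TCP position; "ee_rot": TCP orientation; "wrist_force": force on the tool from outside, world axes, zero at the start; "moment": the same for the moment, N m; "gripper_width": opening from 0.0 (shut) to 1.0 (fully open); "gripper_force": force on a finger pad.
Only numpy, scipy, OpenCV 4.12 (cv2) and the standard library are available. Lean on these libraries where they do the work, as an engineer would, in place of code of your own. Each camera call takes 0.05 s, during which the arm holds its last target. There are 200 camera calls.

## Task

On the shop counter a marble tile stands proud between two fixed grey stone panels. Take the orange spacer from its wooden stand, slide it upright and lengthwise all the way down into the middle of whichever joint beside the tile is wide enough for it (do not force it at the tight joint) and let go of it; then press the marble tile down with the fingers until it is fully home, flush with the panels, and finish while still holding it pressed there, firmly but not so hard that it might crack. Leave the mug, the counter bell and the jar where they stand.

Things in the scene. Friction and masses are not known exactly. Their poses are not given: they have to be found in the camera images.
- spacer: Orange plastic spacer plate with a thin black line across it, loose, 60 g: 60 mm long (its x), 10 mm thick (its y), 80 mm tall (z); the lowest 5 mm of it is a foot only 7 mm thick. Origin: centre of its underside. At the start it stands upright in the stand's slot, its length along the slot. Either way round is the same.
- stand: Dark wooden stand, fixed, 94 mm (x) by 58 mm (y) by 30 mm high, with an open-topped slot 66 mm long (x), 14 mm wide (y), whose floor is 6 mm above the counter, so that the spacer's top 56 mm stands out. Origin: centre of its underside, on the counter.
- bed: Dark steel bed plate fixed on the counter, 124 mm (x) by 300 mm (y), 12 mm thick, with 26 mm high aluminium end strips at its two y ends. It carries a row along its y: a grey panel, the marble tile in the middle, a grey panel. The joints run along its x, are 100 mm long, open above and at both ends; their floor is the plate's top, 12 mm above the origin. Origin: centre of its underside, on the counter.
- tile: Pale marble tile, 100 mm square, on springs in the middle of the bed, axes as the bed's. It moves only straight up and down. Origin: centre of its TOP face, which is 52 mm above the counter at rest (10 mm proud of the panels) and 42 mm when pressed fully home, against a solid stop, flush with the panels. Pushing it home takes about 4 N at first and 10 N at the end; it rises again when let go. It may crack if pressed with more than 60 N.
- panel_slim: Grey stone panel, fixed, 100 mm (x) by 62 mm (y) by 30 mm thick, its top 42 mm above the counter; origin: centre of its underside, 12 mm above the counter and 95 mm from the tile's centre along the bed's +y or -y (this varies). The joint between it and the tile is the wide one, 14 mm: its centre line lies 57 mm from the tile's centre and 38 mm from this panel's centre.
- panel_broad: Grey stone panel, fixed, like the other but 82 mm (y) wide, on the other side of the tile, its origin also 95 mm from the tile's centre. The joint between it and the tile is tight, 4 mm: too narrow for the spacer.
- mug: Blue mug, 80 mm across, 95 mm high, handle at its +y, standing on the counter beyond the stand; origin: centre of its underside. Leave it alone.
- bell: Counter bell, chrome dome on a black foot, 84 mm across, 52 mm high, beyond the bed; origin: centre of its underside. Leave it alone.
- jar: Amber glass jar with a black cap, 66 mm across, 100 mm high, to the right of the bed; origin: centre of its underside. Leave it alone.
Not all that is in view belongs to the job. There is more than one size of the spacer; the job needs the middle-sized.

How it is judged (in metres and radians):
On the way:
1. the spacer stands all the way down in the wide joint, let go, while the tile is still proud (((y of spacer in the frame of bed between 0.0515 and 0.0625 m and y of spacer in the frame of panel_slim between -0.0435 and -0.0325 m) or (y of spacer in the frame of bed between -0.0625 and -0.0515 m and y of spacer in the frame of panel_slim between 0.0325 and 0.0435 m)) and x of spacer in the frame of bed between -0.022 and 0.022 m and z of spacer in the frame of bed between 0.009 and 0.0155 m and angle between spacer's own z axis and vertical below 0.2 rad and angle between the x axis of spacer and the x axis of bed, either way round below 0.15 rad and contact force between the fingers and spacer below 0.3 N and linear speed of spacer below 0.03 m/s and z of tile in the frame of bed above 0.047 m), for 0.2 s.
At the end, for the whole second after the job is handed in: Spacer upright (0.2 rad) on the wide joint's floor (3.5 mm), centre within 22 mm of the joint's middle along it, square within 0.15 rad, still and untouched by the fingers; tile top within 2 mm of flush and pressed by the fingers with more than 3 N, all through the last second (((y of spacer in the frame of bed between 0.0515 and 0.0625 m and y of spacer in the frame of panel_slim between -0.0435 and -0.0325 m) or (y of spacer in the frame of bed between -0.0625 and -0.0515 m and y of spacer in the frame of panel_slim between 0.0325 and 0.0435 m)) and x of spacer in the frame of bed between -0.022 and 0.022 m and z of spacer in the frame of bed between 0.009 and 0.0155 m and angle between spacer's own z axis and vertical below 0.2 rad and angle between the x axis of spacer and the x axis of bed, either way round below 0.15 rad and contact force between the fingers and spacer below 0.3 N and linear speed of spacer below 0.03 m/s and z of tile in the frame of bed below 0.044 m and contact force between the fingers and tile above 3 N); the arm keeps its last pose, push and grip.
It fails at once if the mug is moved more than 30 mm or tipped over (distance of mug from where it was at the start of the episode above 0.03 m or angle between mug's own z axis and vertical above 0.5 rad).
It fails at once if the counter bell is moved more than 30 mm or tipped over (distance of bell from where it was at the start of the episode above 0.03 m or angle between bell's own z axis and vertical above 0.5 rad).
It fails at once if the jar is moved more than 30 mm or tipped over (distance of jar from where it was at the start of the episode above 0.03 m or angle between jar's own z axis and vertical above 0.5 rad).
It fails at once if the spacer is forced against the broad panel, at the tight joint (more than 8 N) (contact force between spacer and panel_broad above 8 N).
It fails at once if the tile is pressed with more than 60 N (contact force between the fingers and tile above 60 N).
It also fails if it takes over 58 s, if anything falls off the work surface, if the arm or the gripper's body presses on something with over 40 N, if the wrist force passes 120 N, or if a joint passes its speed limit or range.

## Working session

There is one attempt and no reset: what is moved stays moved. The work goes in short steps, Python scripts to look and compute and a tool call to move; the robot and the scene stay as the last step left them, time stands still between calls to the robot, and variables do not carry over. Pictures are saved under pics/ and viewed, at most 10 in all, crops included, and the job is handed in when it is done.

Besides the shell and the picture viewer there is one more tool, called after "Request:" in YAML: its name, and indented under it one key for each argument. jog_arm: Moves the arm, as the interface text tells. Its arguments: {"type":"object","properties":{"rows":{"type":"array"},"claw":{"type":"number"}},"required":["rows"]}

```bash
mkdir -p pics; ls; python3 - <<'E'
from station import *
import cv2
for n in("side","top"):
    cv2.imwrite(f"pics/{n}0.png",capture(n)[:,:,::-1]); print(n,camera_model(n))
print(finger_overhang() if callable(finger_overhang) else finger_overhang); print(sense())
E
```

```text
pics
side {'fovy': 42.30223288196159, 'cx': 318.96988427043095, 'cy': 235.27155909791088, 'eye': array([0.29904031, 0.86210779, 0.94095522]), 'rotation': array([[-0.93671103, -0.2462704 ,  0.24884399],
       [-0.35005245,  0.64667209, -0.67770089],
       [ 0.00597721, -0.72191834, -0.69195244]])}
top {'fovy': 50.61987543741688, 'cx': 315.4277885460551, 'cy': 243.24104064027972, 'eye': array([ 5.36718109e-01, -8.86688124e-04,  1.12489782e+00]), 'rotation': array([[-0.01876456, -0.99591615,  0.0883115 ],
       [-0.99954139,  0.02078563,  0.02202196],
       [-0.02376764, -0.08785776, -0.99584944]])}
0.0697
{'time_s': 0.1, 'joints': array([-5.97826800e+01,  2.20854985e+01,  3.85624782e-01, -2.59346364e-02,
       -6.84099821e+01, -1.48174327e+01]), 'joint_velocities': array([ 0.008817  , -0.0655508 ,  0.24580087,  0.09611707,  0.07143286,
        0.06418747]), 'effort': array([ 3.74866268e-04, -3.91689992e+01,  1.87934965e+01,  4.23188299e+00,
        1.34521487e-02, -6.91661307e-05]), 'tcp_pos': array([ 0.16589277, -0.60215253,  0.29126273]), 'ee_rot': array([[-9.64140225e-01, -2.65392663e-01, -6.01246735e-04],
       [-2.65393331e-01,  9.64138418e-01,  1.86861436e-03],
       [ 8.37685353e-05,  1.96117314e-03, -9.99998073e-01]]), 'wrist_force': array([-0.34613891,  0.30576762,  0.22853899]), 'moment': array([-0.00107265,  0.01432904,  0.03578808]), 'gripper_force': 0.0, 'gripper_width': 1.0006472206006967}
```

View pics/top0.png

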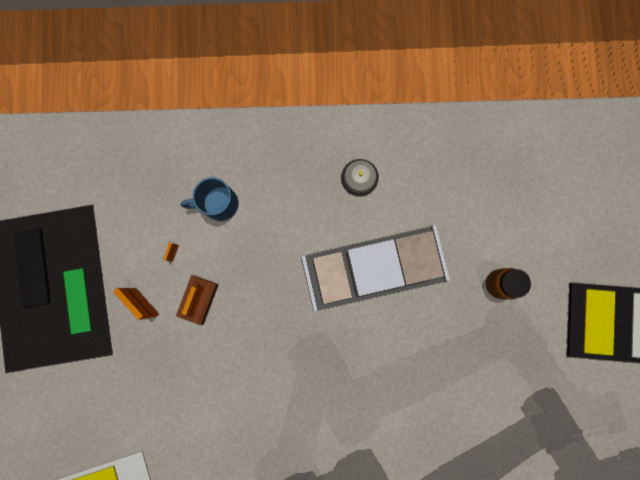

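View pics/side0.png

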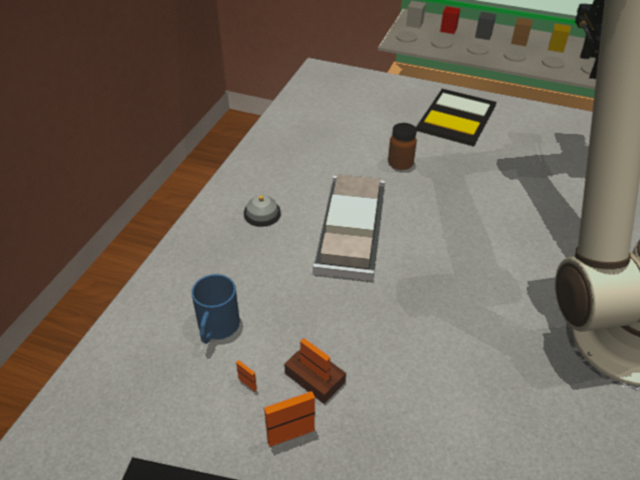

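The top view shows three orange pieces: a tiny one at (171,252), a large one at (136,303), and one in the dark wooden stand at (196,300). The stand one fits: it is the middle size and it is in the stand's slot. The bed is centred at about (376,268), with the wide joint on its left at about x=350. I'll confirm both in an enlarged crop.

```bash
python3 - <<'E'
import cv2,numpy as np
t=cv2.imread("pics/top0.png")
a=cv2.resize(t[230:335,100:230],None,fx=6,fy=5.6,interpolation=cv2.INTER_CUBIC)[:,:]
a=cv2.resize(t[265:335,165:230],None,fx=6,fy=6,interpolation=cv2.INTER_CUBIC)
b=cv2.resize(t[220:315,295:455],None,fx=5,fy=5,interpolation=cv2.INTER_CUBIC)
a=cv2.resize(t[240:330,105:225],None,fx=6,fy=6,interpolation=cv2.INTER_CUBIC)
cv2.imwrite("pics/stand.png",a);cv2.imwrite("pics/bed.png",b)
E
```

```text
(no output)
```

View pics/stand.png

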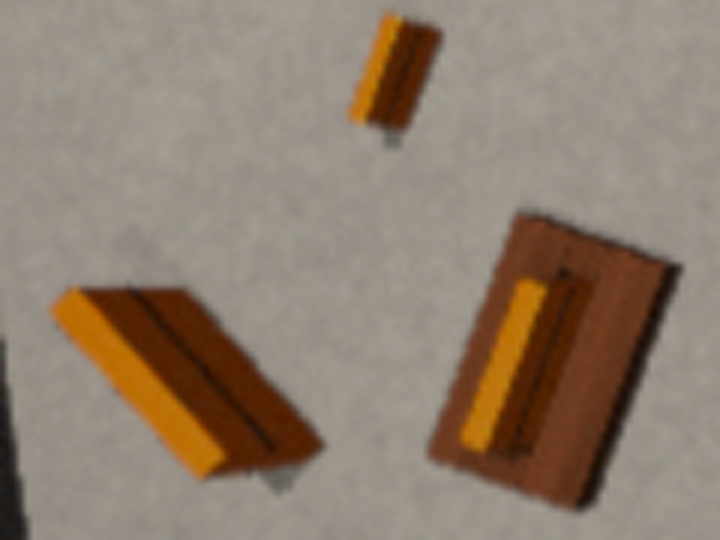

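View pics/bed.png

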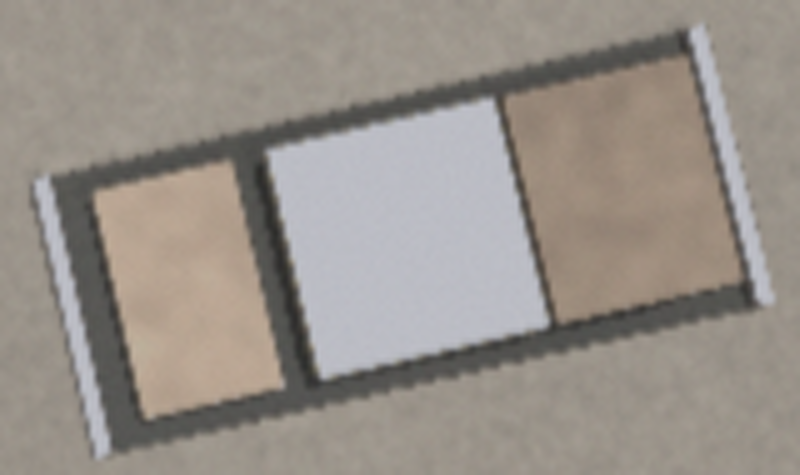

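The crop confirms the middle-sized spacer: it sits in the stand, with its top face bright at crop (505,365), which is picture (189,301). The wide joint is between the light panel on the left and the tile.

```bash
cat >u.py <<'E'
import cv2,numpy as np
from station import *
def ray(n,p,z):
    m=camera_model(n); f=240/np.tan(np.radians(m['fovy']/2))
    d=m['rotation']@np.array([(p[0]-m['cx'])/f,(p[1]-m['cy'])/f,1]); e=m['eye']
    return (e+d*(z-e[2])/d[2])
def proj(n,P):
    m=camera_model(n); f=240/np.tan(np.radians(m['fovy']/2))
    q=m['rotation'].T@(np.array(P)-m['eye']); return q[:2]/q[2]*f+[m['cx'],m['cy']]
def rect(n,img,box,fn,z,s=8):
    x0,y0,x1,y1=box
    a=cv2.resize(img[y0:y1,x0:x1],None,fx=s,fy=s,interpolation=cv2.INTER_CUBIC)
    m=fn(a.astype(int)[:,:,::-1]).astype(np.uint8)
    c=max(cv2.findContours(m,0,1)[0],key=cv2.contourArea)[:,0].astype(float)
    W=np.array([ray(n,((p+.5)/s-.5)+[x0,y0],z)[:2] for p in c])
    (cx,cy),(w,h),_=r=cv2.minAreaRect((W*1000).astype(np.float32))
    B=cv2.boxPoints(r); e=B[1]-B[0],B[2]-B[1]; l=max(e,key=np.linalg.norm)
    return np.array([cx,cy]),(round(w,1),round(h,1)),np.degrees(np.arctan2(l[1],l[0]))
E
python3 - <<'E'
from u import *
t=cv2.imread("pics/top0.png");s=cv2.imread("pics/side0.png")
R=lambda a:a[:,:,0];G=lambda a:a[:,:,1];B=lambda a:a[:,:,2]
org=lambda a:(R(a)>165)&(B(a)<90)
tile=lambda a:(B(a)>150)&(B(a)>R(a)-8)
pan=lambda a:(R(a)-B(a)>25)&(R(a)>130)
print("spacer",rect("top",t,(176,275,205,325),org,.086))
wood=lambda a:(R(a)-B(a)>25)
print("stand",rect("top",t,(165,265,230,335),wood,.030))
print("tile",rect("top",t,(345,230,410,302),tile,.052))
print("slim",rect("top",t,(310,245,354,307),pan,.042))
print("broad",rect("top",t,(395,225,447,287),pan,.042))
for q in [(352,214),(318,350)]: print(s[q[1],q[0],::-1])
print("tileS",rect("side",s,(318,190,388,232),lambda a:(B(a)>R(a))&(G(a)>175),.052))
print("slimS",rect("side",s,(315,232,385,264),pan,.042))
E
```

```text
spacer (array([517.08703613, 284.78848267]), (8.9, 58.2), np.float32(-20.72236))
stand (array([516.7388916 , 283.72085571]), (61.8, 96.6), np.float32(-20.679144))
tile (array([ 578.92034912, -103.79988098]), (99.8, 99.3), np.float32(11.977347))Traceback (most recent call last):
  File "<stdin>", line 11, in <module>
  File "u.py", line 15, in rect
    W=np.array([ray(n,((p+.5)/s-.5)+[x0,y0],z)[:2] for p in c])
                ~~~^^^^^^^^^^^^^^^^^^^^^^^^^^^
  File "u.py", line 4, in ray
    m=camera_model(n); f=240/np.tan(np.radians(m['fovy']/2))
ValueError: time passes only in moves, steps and waits
```

```bash
sed -i 's/^def ray/import functools\ncamera_model=functools.lru_cache(None)(camera_model)\ndef ray/' u.py
python3 - <<'E'
from u import *
t=cv2.imread("pics/top0.png");s=cv2.imread("pics/side0.png")
R=lambda a:a[:,:,0];G=lambda a:a[:,:,1];B=lambda a:a[:,:,2]
pan=lambda a:(R(a)-B(a)>25)&(R(a)>125)
tile=lambda a:(B(a)>150)&(B(a)>R(a)-8)
T=rect("top",t,(345,230,410,302),tile,.052)
S=rect("top",t,(310,245,354,307),pan,.042)
Bd=rect("top",t,(395,225,447,287),pan,.042)
print(T,S,Bd,sep="\n")
for q in [(352,214),(345,248),(318,350)]: print(s[q[1],q[0],::-1])
print("tileS",rect("side",s,(318,190,388,232),lambda a:(B(a)>R(a)-8)&(G(a)>175),.052))
print("slimS",rect("side",s,(315,230,385,264),pan,.042))
st=sense(); R0=st['ee_rot']
print("tool x angle",np.degrees(np.arctan2(R0[1,0],R0[0,0])))
d=np.array([.517,.285])-st['tcp_pos'][:2]; print(d, R0.T@np.array([*d,0]))
print(T[0]-S[0],np.degrees(np.arctan2(*(S[0]-Bd[0])[::-1]))-90)
E
```

```text
(array([ 578.92034912, -103.79988098]), (99.8, 99.3), np.float32(11.977347))
(array([559.25335693, -10.86368179]), (99.3, 61.2), np.float32(11.840051))
(array([ 597.91479492, -196.86854553]), (98.8, 80.7), np.float32(11.788026))
[201 211 201]
[180 166 149]
[206 107  17]
tileS (array([ 579.04467773, -104.87483215]), (99.1, 100.8), np.float32(-78.106384))
slimS (array([559.7432251 , -12.38917542]), (98.5, 64.4), np.float32(11.653452))
tool x angle -164.60967406285414
[0.35110723 0.88715253] [-0.57396097  0.76215655  0.00144664]
[ 19.66699219 -92.93619919] 11.741841939029015
```

Request:
jog_arm:
  rows:
    - [[0, 0, 0, 0.1575], [0, 0, 0, 0.1575], [0, 0, 0, 0.1575], [0, 0, 0, 0.1575], [-0.0125, 0.053, 0, 0], [-0.0125, 0.053, 0, 0], [-0.0125, 0.053, 0, 0], [-0.0125, 0.053, 0, 0], [-0.0125, 0.053, 0, 0], [-0.0125, 0.053, 0, 0], [-0.0125, 0.053, 0, 0], [-0.0125, 0.053, 0, 0], [-0.0125, 0.053, 0, 0], [-0.0125, 0.053, 0, 0], [0, 0, 0, 0]]
  claw: 1

```text
time_s: 1.98
tcp_pos: [0.4717, -0.1483, 0.2918]
ee_rot: [[-0.937, 0.349, -0.0], [0.349, 0.937, 0.0], [0.0, 0.0, -1.0]]
wrist_force: [0.5, -0.6, -0.8]
gripper_width: 0.998
gripper_force: 0.0
```

Request:
jog_arm:
  rows:
    - [[0.0137, 0.053, 0, 0], [0.0137, 0.053, 0, 0], [0.0137, 0.053, 0, 0], [0.0137, 0.053, 0, 0], [0.0137, 0.053, 0, 0], [0.0137, 0.053, 0, 0], [0.0137, 0.053, 0, 0], [0.0137, 0.053, 0, 0], [0, 0, 0, 0], [0, 0, 0, 0]]

```text
time_s: 3.22
tcp_pos: [0.5173, 0.2836, 0.2916]
ee_rot: [[-0.935, 0.354, -0.001], [0.354, 0.935, -0.001], [0.001, -0.002, -1.0]]
wrist_force: [0.3, 0.5, -0.7]
gripper_width: 1.0
gripper_force: 0.0
```

```bash
cat >go.py <<'E'
import sys;from u import *
x,y,z,yaw=map(float,sys.argv[1:5]); s=sense();R=s['ee_rot'];p=s['tcp_pos']
a=np.degrees(np.arctan2(R[1,0],R[0,0])); dy=(yaw-a+180)%360-180; r=np.radians(yaw)
d=np.array([x,y,z])-p
print("tcp",p.round(4),"yaw",a.round(2),"turn rad",-np.radians(dy).round(4),"shift after turn",[round(v,4) for v in (d[0]*np.cos(r)+d[1]*np.sin(r),d[0]*np.sin(r)-d[1]*np.cos(r),-d[2])],"j",s['joints'].round(1),"F",s['wrist_force'].round(2),"g",s['gripper_width'],s['gripper_force'],"t",s['time_s'])
E
python3 go.py .517 .2845 .123 159.3
```

```text
tcp [0.5173 0.2836 0.2916] yaw 159.28 turn rad -0.0004 shift after turn [np.float64(0.0006), np.float64(0.0008), np.float64(0.1686)] j [  44.4   18.7   -4.7   -0.   -66.7 -155.2] F [ 0.33  0.51 -0.67] g 0.9995652520866901 0.0 t 3.225
```

Request:
jog_arm:
  rows:
    - [[0.0005, 0.001, 0.03, 0], [0, 0, 0.03, 0], [0, 0, 0.03, 0], [0, 0, 0.03, 0], [0, 0, 0.025, 0], [0, 0, 0.0235, 0], [0, 0, 0, 0], [0, 0, 0, 0]]

```text
time_s: 4.22
tcp_pos: [0.5181, 0.285, 0.125]
ee_rot: [[-0.935, 0.354, 0.001], [0.354, 0.935, 0.001], [-0.001, 0.001, -1.0]]
wrist_force: [-0.2, -0.0, 0.4]
gripper_width: 1.001
gripper_force: 0.0
```

Request:
jog_arm:
  rows:
    - [[0, 0, 0, 0], [0, 0, 0, 0], [0, 0, 0, 0], [0, 0, 0, 0], [0, 0, 0, 0], [0, 0, 0, 0], [0, 0, 0, 0], [0, 0, 0, 0]]
  claw: 0

```text
time_s: 5.22
tcp_pos: [0.5174, 0.2856, 0.1237]
ee_rot: [[-0.935, 0.353, -0.0], [0.353, 0.935, -0.0], [0.0, -0.0, -1.0]]
wrist_force: [0.0, -0.2, -0.2]
gripper_width: 0.174
gripper_force: 0.0
```

Request:
jog_arm:
  rows:
    - [[0, 0, 0, 0], [0, 0, 0, 0], [0, 0, 0, 0], [0, 0, 0, 0]]

```text
time_s: 5.72
tcp_pos: [0.5174, 0.2855, 0.1237]
ee_rot: [[-0.935, 0.353, -0.0], [0.353, 0.935, -0.0], [0.0, -0.0, -1.0]]
wrist_force: [-0.0, -0.8, -0.5]
gripper_width: 0.108
gripper_force: 30.0
```

Request:
jog_arm:
  rows:
    - [[0, 0, -0.01, 0], [0, 0, -0.02, 0], [0, 0, -0.02, 0], [0, 0, -0.03, 0], [0, 0, -0.03, 0], [0, 0, 0, 0], [0, 0, 0, 0]]

```text
time_s: 6.6
tcp_pos: [0.517, 0.2853, 0.2334]
ee_rot: [[-0.935, 0.354, -0.001], [0.354, 0.935, -0.0], [0.001, -0.0, -1.0]]
wrist_force: [-0.3, 0.5, -0.5]
gripper_width: 0.113
gripper_force: 30.0
```

```bash
python3 go.py .5673 -.0485 .235 -168.2
```

```text
tcp [0.517  0.2853 0.2334] yaw 159.29 turn rad -0.5675 shift after turn [np.float64(0.019), np.float64(-0.337), np.float64(-0.0016)] j [  44.6   21.4   -9.4   -0.   -59.2 -155.3] F [-0.26  0.53 -0.47] g 0.11309092457149829 29.999830853194 t 6.6
```

Request:
jog_arm:
  rows:
    - [[0, 0, 0, -0.1135], [0, 0, 0, -0.1135], [0, 0, 0, -0.1135], [0, 0, 0, -0.1135], [0, 0, 0, -0.1135], [0.0019, -0.0337, 0, 0], [0.0019, -0.0337, 0, 0], [0.0019, -0.0337, 0, 0], [0.0019, -0.0337, 0, 0], [0.0019, -0.0337, 0, 0], [0.0019, -0.0337, 0, 0], [0.0019, -0.0337, 0, 0], [0.0019, -0.0337, 0, 0], [0.0019, -0.0337, 0, 0], [0.0019, -0.0337, 0, 0], [0, 0, 0.02, 0], [0, 0, 0.02, 0], [0, 0, 0, 0], [0, 0, 0, 0]]

```text
time_s: 8.98
tcp_pos: [0.5681, -0.0481, 0.1938]
ee_rot: [[-0.979, -0.205, -0.0], [-0.205, 0.979, -0.0], [0.0, -0.0, -1.0]]
wrist_force: [0.6, -0.5, -0.8]
gripper_width: 0.114
gripper_force: 30.0
```

```bash
python3 go.py .5673 -.0485 .129 -168.2; python3 - <<'E'
from u import *
s=capture("side")[:,:,::-1];cv2.imwrite("pics/s1.png",cv2.resize(s[130:290,250:460],None,fx=3.7,fy=3.7,interpolation=cv2.INTER_CUBIC))
p=sense()['tcp_pos'];z=p[2]-.117;a=np.radians(11.8);u=np.array([np.cos(a),np.sin(a),0])*.03;b=np.array([p[0],p[1],z])
for q in(b-u,b+u,b-u+[0,0,.08],b+u+[0,0,.08]):print(proj("side",q),(proj("side",q)-[250,130])*3.7)
E
```

```text
tcp [ 0.5681 -0.0481  0.1938] yaw -168.15 turn rad 0.0008 shift after turn [np.float64(0.0008), np.float64(-0.0002), np.float64(0.0648)] j [ 11.4  21.9 -15.2   0.  -53.  -89.6] F [ 0.64 -0.51 -0.84] g 0.11350387087191006 29.999789390712976 t 8.975
[363.0916344  221.64324864] [418.4390473  339.08001998]
[334.23431931 218.55699963] [311.66698144 327.66089864]
[365.33138015 191.73099254] [426.72610654 228.40467238]
[335.16304105 188.65906218] [315.10325189 217.03853005]
```

View pics/s1.png

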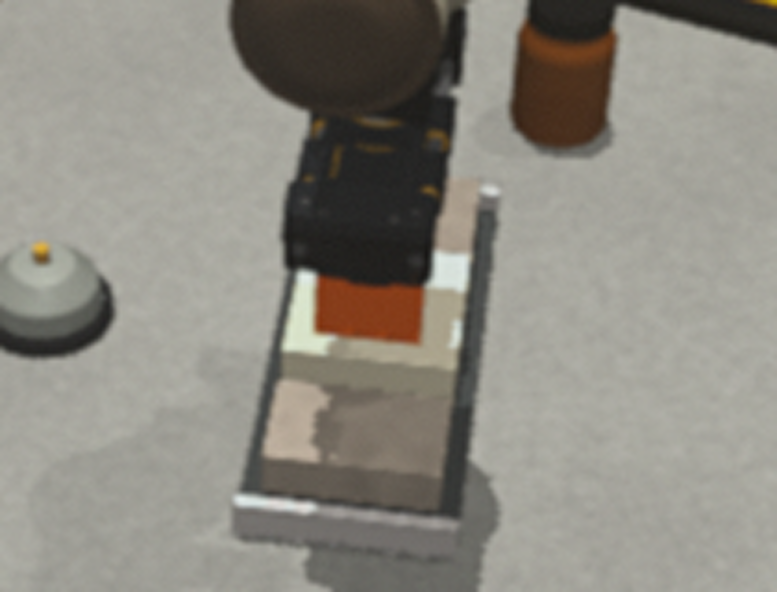

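The spacer hangs upright over the joint. Its lower edge runs from crop (316,333) to (421,343), within about 1 px of the prediction. Lowering it now.

Request:
jog_arm:
  rows:
    - [[0.0008, 0, 0.01, 0], [0, 0, 0.008, 0], [0, 0, 0.006, 0], [0, 0, 0.006, 0], [0, 0, 0.005, 0], [0, 0, 0.005, 0], [0, 0, 0, 0], [0, 0, 0, 0]]

```text
time_s: 10.02
tcp_pos: [0.5672, -0.0483, 0.1539]
ee_rot: [[-0.979, -0.205, 0.0], [-0.205, 0.979, -0.0], [-0.0, -0.0, -1.0]]
wrist_force: [-0.1, 0.3, 0.4]
gripper_width: 0.114
gripper_force: 30.0
```

Request:
jog_arm:
  rows:
    - [[0, 0, 0.005, 0], [0, 0, 0.005, 0], [0, 0, 0.005, 0], [0, 0, 0.004, 0], [0, 0, 0.003, 0], [0, 0, 0.001, 0], [0, 0, 0, 0], [0, 0, 0, 0]]

```text
time_s: 11.02
tcp_pos: [0.5672, -0.0483, 0.1309]
ee_rot: [[-0.979, -0.205, 0.0], [-0.205, 0.979, 0.0], [-0.0, -0.0, -1.0]]
wrist_force: [-0.5, -0.1, -1.0]
gripper_width: 0.115
gripper_force: 30.0
```

Request:
jog_arm:
  rows:
    - [[0, 0, 0.001, 0], [0, 0, 0, 0], [0, 0, 0, 0]]

```text
time_s: 11.4
tcp_pos: [0.5671, -0.0483, 0.1298]
ee_rot: [[-0.979, -0.205, 0.0], [-0.205, 0.979, -0.0], [-0.0, -0.0, -1.0]]
wrist_force: [-0.0, -0.5, -0.2]
gripper_width: 0.113
gripper_force: 30.0
```

Request:
jog_arm:
  rows:
    - [[0, 0, 0, 0], [0, 0, 0, 0], [0, 0, 0, 0], [0, 0, 0, 0], [0, 0, 0, 0], [0, 0, 0, 0]]
  claw: 0.6

```text
time_s: 12.15
tcp_pos: [0.5671, -0.0483, 0.1297]
ee_rot: [[-0.979, -0.205, -0.0], [-0.205, 0.979, 0.0], [0.0, 0.0, -1.0]]
wrist_force: [1.1, 0.5, -0.0]
gripper_width: 0.591
gripper_force: 0.0
```

Request:
jog_arm:
  rows:
    - [[0, 0, -0.01, 0], [0, 0, -0.02, 0], [0, 0, -0.03, 0], [0, 0, -0.03, 0], [0, 0, 0, 0], [0, -0.03, 0, 0], [0, -0.027, 0, 0], [0, 0, 0, 0], [0, 0, 0, 0], [0, 0, 0, 0]]

```text
time_s: 13.4
tcp_pos: [0.5785, -0.1034, 0.2196]
ee_rot: [[-0.979, -0.206, -0.0], [-0.206, 0.979, 0.0], [0.0, 0.0, -1.0]]
wrist_force: [-0.9, -0.6, -0.3]
gripper_width: 0.602
gripper_force: 0.0
```

Request:
jog_arm:
  rows:
    - [[0, 0, 0, 0], [0, 0, 0, 0], [0, 0, 0, 0], [0, 0, 0, 0], [0, 0, 0, 0], [0, 0, 0, 0], [0, 0, 0, 0], [0, 0, 0, 0], [0, 0, 0, 0], [0, 0, 0, 0]]
  claw: 0

```text
time_s: 14.65
tcp_pos: [0.5787, -0.1041, 0.2197]
ee_rot: [[-0.979, -0.205, -0.0], [-0.205, 0.979, -0.0], [0.0, 0.0, -1.0]]
wrist_force: [0.0, 0.7, 0.2]
gripper_width: 0.0
gripper_force: 0.0
```

```bash
python3 go.py .579 -.1043 .1217 -168.2; python3 - <<'E'
from u import *
s=capture("side")[:,:,::-1];cv2.imwrite("pics/s2.png",cv2.resize(s[130:290,250:460],None,fx=3.7,fy=3.7,interpolation=cv2.INTER_CUBIC))
a=np.radians(11.8);u=np.array([np.cos(a),np.sin(a),0])*.03;b=np.array([.5673,-.0485,.012])
for q in(b-u+[0,0,.08],b+u+[0,0,.08]):print((proj("side",q)-[250,130])*3.7)
E
```

```text
tcp [ 0.5787 -0.1041  0.2197] yaw -168.18 turn rad 0.0003 shift after turn [np.float64(-0.0002), np.float64(-0.0002), np.float64(0.098)] j [  5.6  21.9 -10.8  -0.  -57.3 -83.8] F [0.05 0.7  0.25] g 0.00042486473939028614 0.0 t 14.65
[421.80393969 319.30354734]
[314.16753507 307.89152369]
```

View pics/s2.png

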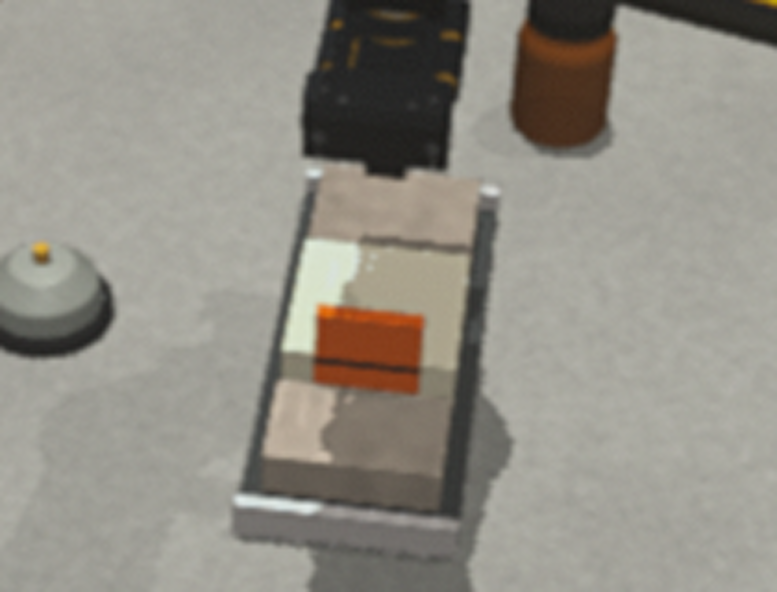

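The spacer stands upright in the wide joint, its top edge from crop (317,307) to (424,318), matching full depth. The tile is still proud. Next is the press.

Request:
jog_arm:
  rows:
    - [[0, 0, 0.03, 0], [0, 0, 0.03, 0], [0, 0, 0.02, 0], [0, 0, 0.01, 0], [0, 0, 0.005, 0], [0, 0, 0, 0], [0, 0, 0, 0]]

```text
time_s: 15.58
tcp_pos: [0.5792, -0.1041, 0.1256]
ee_rot: [[-0.979, -0.205, 0.002], [-0.205, 0.979, 0.0], [-0.002, -0.0, -1.0]]
wrist_force: [1.1, 0.4, 0.9]
gripper_width: 0.003
gripper_force: 0.0
```

Request:
jog_arm:
  rows:
    - [[0, 0, 0.002, 0], [0, 0, 0.002, 0], [0, 0, 0.002, 0], [0, 0, 0.002, 0], [0, 0, 0.001, 0], [0, 0, 0, 0], [0, 0, 0, 0], [0, 0, 0, 0]]

```text
time_s: 16.58
tcp_pos: [0.579, -0.1041, 0.1169]
ee_rot: [[-0.979, -0.205, 0.001], [-0.205, 0.979, -0.0], [-0.001, -0.0, -1.0]]
wrist_force: [-2.1, 0.5, 6.8]
gripper_width: 0.008
gripper_force: 3.4
```

Contact is made and the tile is about half home. I'll go on in small steps.

Request:
jog_arm:
  rows:
    - [[0, 0, 0.0015, 0], [0, 0, 0.0015, 0], [0, 0, 0.001, 0], [0, 0, 0, 0], [0, 0, 0, 0], [0, 0, 0, 0]]

```text
time_s: 17.32
tcp_pos: [0.579, -0.1041, 0.1132]
ee_rot: [[-0.979, -0.205, 0.001], [-0.205, 0.979, -0.0], [-0.001, -0.001, -1.0]]
wrist_force: [-2.4, 1.1, 8.6]
gripper_width: 0.004
gripper_force: 4.3
```

Request:
jog_arm:
  rows:
    - [[0, 0, 0.001, 0], [0, 0, 0, 0], [0, 0, 0, 0], [0, 0, 0, 0]]

```text
time_s: 17.82
tcp_pos: [0.579, -0.1041, 0.1123]
ee_rot: [[-0.979, -0.205, 0.001], [-0.205, 0.979, -0.0], [-0.001, -0.0, -1.0]]
wrist_force: [-3.0, 0.5, 9.3]
gripper_width: 0.004
gripper_force: 4.5
```

Request:
jog_arm:
  rows:
    - [[0, 0, 0.0007, 0], [0, 0, 0, 0], [0, 0, 0, 0], [0, 0, 0, 0]]

```text
time_s: 18.32
tcp_pos: [0.579, -0.1041, 0.1121]
ee_rot: [[-0.979, -0.206, 0.001], [-0.206, 0.979, -0.0], [-0.001, -0.001, -1.0]]
wrist_force: [-2.7, 2.2, 11.2]
gripper_width: 0.009
gripper_force: 5.9
```

Request:
jog_arm:
  rows:
    - [[0, 0, 0.0004, 0], [0, 0, 0, 0], [0, 0, 0, 0], [0, 0, 0, 0]]

```text
time_s: 18.82
tcp_pos: [0.579, -0.1041, 0.1121]
ee_rot: [[-0.979, -0.206, 0.001], [-0.206, 0.979, -0.001], [-0.001, -0.001, -1.0]]
wrist_force: [-4.7, 1.7, 14.3]
gripper_width: 0.007
gripper_force: 6.9
```

The TCP has stopped at 0.1121 while the force rises, so the tile is on its stop, pressed at about 14 N. One last look.

Request:
jog_arm:
  rows:
    - [[0, 0, 0.0004, 0], [0, 0, 0, 0], [0, 0, 0, 0], [0, 0, 0, 0], [0, 0, 0, 0]]

```text
time_s: 19.45
tcp_pos: [0.579, -0.1041, 0.1121]
ee_rot: [[-0.979, -0.206, 0.001], [-0.206, 0.979, -0.001], [-0.001, -0.001, -1.0]]
wrist_force: [-4.0, 3.3, 15.4]
gripper_width: 0.006
gripper_force: 7.9
```

```bash
python3 - <<'E'
from u import *
s=capture("side")[:,:,::-1];cv2.imwrite("pics/s3.png",cv2.resize(s[130:290,250:460],None,fx=3.7,fy=3.7,interpolation=cv2.INTER_CUBIC))
print(sense()['wrist_force'],sense()['tcp_pos'])
E
```

```text
[-4.72835155  2.56172359 15.97449957] [ 0.57901447 -0.10404572  0.11207917]
```

View pics/s3.png

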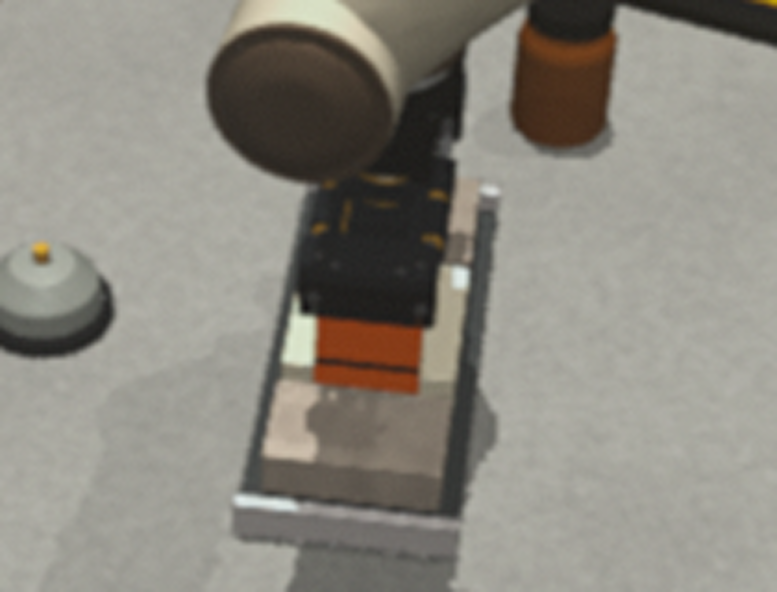

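The spacer is unmoved, with its black line still at crop (367,365). The tile is down level with the panels, so I'm handing the job in.

```bash
python3 -c "
from station import finish_job
print(finish_job())"
```

```text
the job is handed in; nothing more can be done
None
```

I handed the job in with the spacer standing fully down in the wide joint, released, and the tile pressed home on its stop at about 16 N; the mug, bell and jar were not touched, and no verdict came back.

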